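Pack and wedge a clog blank in the hollowing frame

TASK

Make the loose clog blank in the frame fast for hollowing: stand as many packing blocks in the gap behind its heel as it takes, on edge and flat against the heel and each other, then slide the wedge in thin end first along the sloping cheek and push it by hand until you feel the whole row go tight and the clog bears firmly on the toe stop. Finish while holding it: keep your fingers on the wedge, pressing it home, and do not let go. Leave the other clogs and the tools where they are.

Things in the scene. Friction and masses are not known exactly. Their poses are not given: they have to be found in the camera images.
- heel_cheek: low oak block, 50 mm high, fixed: heel end of the frame. x runs level into the frame (away from the robot), y from toe to heel; origin on the bench, on the clog's centre line. Its face to the clog is at y = 0 at its front edge (x = -60 mm, nearest the robot) and comes 1 mm nearer the clog per 6 mm of x, to y = -24 mm at x = +85 mm: the gap is widest in front
- back_rail: rail of the frame with the toe cheek (55 mm high), fixed. Same origin and axes as the heel cheek. The frame is open in front; behind clog and blocks runs a ledge 20 mm high, near face at x = +50 mm, that ends at y = -65 mm, so the wedge can run past it; the beam behind it (25 mm high) starts at x = 85 mm
- toe_stop: fixed wooden pad, 56 mm wide (x), 55 mm high, on a steel screw. Origin on the bench under the middle of the face that the clog's toe shall press on; axes parallel to the heel cheek's. About 324 mm (+-4) from the heel cheek's origin, set differently each time
- clog_long: longer wooden clog blank, 270 mm long, 92 mm wide, 88 mm high, 0.3 to 0.6 kg, loose. Origin at bench height under the toe end, y from toe to heel; the heel end is sawn flat, 72 mm wide, 60 mm high. One of the two blanks lies in the frame, toe 2 to 5 mm short of the toe stop; the other stands on the bench to the left of the frame
- clog_short: shorter clog blank, 246 mm long, otherwise like the longer one
- block_a_mid (a point): loose hardwood packing block, 24 mm thick (its y), 60 mm long (its x), 62 mm tall (its z), standing on its long edge on the bench; one of three alike. The point is its centre, 31 mm above its underside
- block_b_mid (a point): loose hardwood packing block, 24 mm thick (its y), 60 mm long (its x), 62 mm tall (its z), standing on its long edge on the bench; one of three alike. The point is its centre, 31 mm above its underside
- block_c_mid (a point): loose hardwood packing block, 24 mm thick (its y), 60 mm long (its x), 62 mm tall (its z), standing on its long edge on the bench; one of three alike. The point is its centre, 31 mm above its underside
- wedge_butt (a point): loose hardwood wedge lying on the bench, 155 mm long, 45 mm high; the point is the centre of its butt, 22 mm from the butt end and 22 mm above its underside. x points to the thin end, z up. The butt has parallel sides, 36 mm thick, 45 mm long; from there it tapers over 110 mm to a thin end 18 mm thick, its two upright corners bevelled off over the last 8 mm
- wedge_tip (a point): middle of the wedge's thin end, 132 mm ahead of the butt's centre. The face at -y is straight over the full length (18 mm from the butt's centre); the +y face tapers 1 mm in 6 like the heel cheek. With x and y parallel to the cheek's, the straight face bears on a block and the tapered one on the cheek
- wax_tin: flat round tin, 83 mm across, 34 mm high, beside the blocks; not needed
- gouge: hand gouge lying in front of the robot, 280 mm long, 26 mm high, origin at the ferrule, blade along its x; not needed
- finished_clog: finished clog, 225 mm long, at the robot's left; origin at its toe, y to its heel; not needed
- mallet: wooden mallet at the right of the frame, head 115 mm long and 72 mm high; not needed
- rasp: rasp with a wooden handle behind the frame, 330 mm long, 26 mm high; not needed
- dust_brush: brush lying at the right; not needed
Not all that is in view belongs to the job. What is shaped like the part that bears block_a_mid but yellow is not meant. What is shaped like the part that bears block_b_mid but green is not meant.

How it is judged (in metres and radians):
On the way:
1. a packing block stands released in the gap between the clog's heel and the heel cheek, flat side to the heel (((x of block_a_mid in the frame of heel_cheek between -0.055 and 0.055 m and y of block_a_mid in the frame of heel_cheek between -0.115 and 0 m and height (world z) of block_a_mid below 0.042 m and angle between block_a's own z axis and vertical below 0.15 rad and angle between the y axis of block_a and the y axis of heel_cheek, either way round below 0.15 rad and contact force between the fingers and block_a below 0.1 N) or (x of block_b_mid in the frame of heel_cheek between -0.055 and 0.055 m and y of block_b_mid in the frame of heel_cheek between -0.115 and 0 m and height (world z) of block_b_mid below 0.042 m and angle between block_b's own z axis and vertical below 0.15 rad and angle between the y axis of block_b and the y axis of heel_cheek, either way round below 0.15 rad and contact force between the fingers and block_b below 0.1 N) or (x of block_c_mid in the frame of heel_cheek between -0.055 and 0.055 m and y of block_c_mid in the frame of heel_cheek between -0.115 and 0 m and height (world z) of block_c_mid below 0.042 m and angle between block_c's own z axis and vertical below 0.15 rad and angle between the y axis of block_c and the y axis of heel_cheek, either way round below 0.15 rad and contact force between the fingers and block_c below 0.1 N))), for 0.2 s.
At the end, for the whole second after the job is handed in: Fingers on the wedge (over 2 N); the wedge flat on the bench, at rest, 30 mm or more past the cheek's front edge, pressing cheek and a block with over 2 N; a block presses the heel over 2 N and the clog the toe stop over 1.5 N; blocks on edge, square within 0.15 rad (contact force between the fingers and wedge above 2 N and contact force between wedge and heel_cheek above 2 N and ((contact force between block_a and wedge above 2 N and angle between block_a's own z axis and vertical below 0.15 rad and angle between the y axis of block_a and the y axis of heel_cheek, either way round below 0.15 rad) or (contact force between block_b and wedge above 2 N and angle between block_b's own z axis and vertical below 0.15 rad and angle between the y axis of block_b and the y axis of heel_cheek, either way round below 0.15 rad) or (contact force between block_c and wedge above 2 N and angle between block_c's own z axis and vertical below 0.15 rad and angle between the y axis of block_c and the y axis of heel_cheek, either way round below 0.15 rad)) and ((contact force between block_a and clog_long above 2 N and contact force between clog_long and toe_stop above 1.5 N and angle between clog_long's own z axis and vertical below 0.1 rad and angle between block_a's own z axis and vertical below 0.15 rad and angle between the y axis of block_a and the y axis of heel_cheek, either way round below 0.15 rad) or (contact force between block_a and clog_short above 2 N and contact force between clog_short and toe_stop above 1.5 N and angle between clog_short's own z axis and vertical below 0.1 rad and angle between block_a's own z axis and vertical below 0.15 rad and angle between the y axis of block_a and the y axis of heel_cheek, either way round below 0.15 rad) or (contact force between block_b and clog_long above 2 N and contact force between clog_long and toe_stop above 1.5 N and angle between clog_long's own z axis and vertical below 0.1 rad and angle between block_b's own z axis and vertical below 0.15 rad and angle between the y axis of block_b and the y axis of heel_cheek, either way round below 0.15 rad) or (contact force between block_b and clog_short above 2 N and contact force between clog_short and toe_stop above 1.5 N and angle between clog_short's own z axis and vertical below 0.1 rad and angle between block_b's own z axis and vertical below 0.15 rad and angle between the y axis of block_b and the y axis of heel_cheek, either way round below 0.15 rad) or (contact force between block_c and clog_long above 2 N and contact force between clog_long and toe_stop above 1.5 N and angle between clog_long's own z axis and vertical below 0.1 rad and angle between block_c's own z axis and vertical below 0.15 rad and angle between the y axis of block_c and the y axis of heel_cheek, either way round below 0.15 rad) or (contact force between block_c and clog_short above 2 N and contact force between clog_short and toe_stop above 1.5 N and angle between clog_short's own z axis and vertical below 0.1 rad and angle between block_c's own z axis and vertical below 0.15 rad and angle between the y axis of block_c and the y axis of heel_cheek, either way round below 0.15 rad)) and x of wedge_tip in the frame of heel_cheek above -0.03 m and angle between wedge's own z axis and vertical below 0.1 rad and height (world z) of wedge_butt below 0.03 m and linear speed of wedge below 0.01 m/s); the arm keeps its last pose, push and grip.
It fails at once if a clog blank is moved more than 40 mm (distance of any of clog_long, clog_short from where it was at the start of the episode above 0.04 m).
It fails at once if a tool, the tin or the finished clog is moved more than 30 mm (distance of any of wax_tin, gouge, finished_clog, mallet, rasp, dust_brush from where it was at the start of the episode above 0.03 m).
It also fails if it takes over 58 s, if anything falls off the work surface, if the arm or the gripper's body presses on something with over 40 N, if the wrist force passes 120 N, or if a joint passes its speed limit or range.

ROBOT

A 6-joint arm with a two-finger parallel gripper is mounted at the origin on the work surface. World frame = base frame: x ahead of the robot, y to its left, z up, the work surface at z = 0. Lengths are in m, angles in degrees, forces in N, time in s.
With the tool pointing down it reaches from about 0.325 to 0.85 m from the base axis. Payload 15.5 kg.
Tool frame: the origin (TCP) lies at the very end of the fingers, on their centre line; the grasp point (between the pads) lies arm.grip_depth behind it (arm.grip_depth is the distance from the TCP to the grasp point, in m); z points along the fingers, y is the direction in which the jaws open and shut (so a half turn about z gives the same grasp; the last joint's range is limited). The gripper opens to 91 mm and grips with 3 to 60 N. Pads are 32 mm wide; open, the fingers measure 118 mm over their backs; the gripper's body (76 mm by 178 mm) begins 60 mm behind the grasp point.
Start: joints at [59.043, 28.281, 77.091, -0, 74.628, -5.472], TCP at [0.269, 0.564, 0.214] pointing down, gripper open.
Joint ranges: [-166.48, 166.48], [-47.26, 123.95], [12.59, 153.08], [-70.14, 250.14], [6.76, 159.57], [-176.63, 176.63]. Speed limits (degrees/s): [108.29, 108.29, 147.25, 172.46, 172.46, 172.46].

INTERFACE

Orientations are given as a 3x3 rotation matrix whose columns are the frame's x, y, z axes.
In Python, from rig import arm gives the robot as it stands. Calls block until the motion is done:
- arm.move_to(position, orientation): joint-space move of the TCP to a pose.
- arm.move_l(position, orientation=None, feed=0.15): straight line of the TCP; orientation=None keeps the orientation; feed is the mean speed in m/s.
- arm.move_joints(angles): joint-space move.
- arm.grip(opening): finger opening in m; the grip force is fixed at half the most; returns when the fingers have stopped.
- arm.sleep(seconds).
- arm.solve_ik(position, orientation): joint angles nearest the present ones, or None.
- arm.snapshot(name): name is "side" or "top" or "wrist"; returns the picture (480x640x3 uint8, red, green, blue); there is no depth.
- arm.get_calibration(name): a dict with "intrinsics" (3x3 intrinsics, pixels), "k1" (the pictures are not rectified: a ray, as slopes to the right and down, at radius r is drawn at 1 + k1 r^2 times it, then the intrinsics apply), "cam_to_world" (4x4, takes a point from camera to world coordinates). Camera axes: x right, y down, z forward; pixel columns grow to the right and rows downward; lengths in m; the calibration is good to about 2 mm. A picture is of the moment at which its call begins: read the wrist's pose just before it. get_calibration takes no time and is no camera call; for the wrist camera it gives the pose at the moment of the call.
A pose or a line that the arm cannot do raises arm.Unreachable and nothing moves.
- arm.sign_off(): hands the job in, once; it reports no verdict.
Readings, each from a call of its own:
- arm.current_t(): time.
- arm.current_joint_positions(): joint angles.
- arm.current_dq(): joint speeds.
- arm.current_tau(): joint torques, N m.
- arm.current_ee_pos(): TCP position.
- arm.current_tool_rot(): TCP orientation.
- arm.current_force(): force on the tool from outside, world axes, zero at the start.
- arm.current_torque(): the same for the moment, N m.
- arm.current_width(): finger opening in m.
Only numpy, scipy, OpenCV 4.12 (cv2) and the standard library are available. Lean on these libraries where they do the work, as an engineer would, in place of code of your own. Each camera call takes 0.05 s, during which the arm holds its last target. There are 200 camera calls.

## Working session

There is one attempt and no reset: what is moved stays moved. The work goes in short steps, each a Python script; the robot and the scene stay as the last script left them, time stands still between calls to the robot, and variables do not carry over. Pictures are saved under pics/ and viewed, about 8 in all and at most 12, crops included, and the job is handed in when it is done.

```bash
mkdir -p pics; ls
cat > h.py <<'E'
import numpy as np, cv2
from rig import arm
def save(img,fn): cv2.imwrite('pics/'+fn,cv2.cvtColor(img,cv2.COLOR_RGB2BGR))
def shot(name,fn):
    c=arm.get_calibration(name); im=arm.snapshot(name); save(im,fn)
    np.savez('pics/'+fn+'.npz',K=c['intrinsics'],k1=c['k1'],T=c['cam_to_world']); return im
def ray(fn,u,v):
    c=np.load('pics/'+fn+'.npz'); K=c['K'];k1=float(c['k1']);T=c['T']
    d=np.array([(u-K[0,2])/K[0,0],(v-K[1,2])/K[1,1]]);s=d.copy()
    for _ in range(30): s=d/(1+k1*(s@s))
    return T[:3,3],T[:3,:3]@np.array([s[0],s[1],1])
def px(fn,u,v,z):
    o,r=ray(fn,u,v); return (o+r*(z-o[2])/r[2]).round(4)
def proj(fn,p):
    c=np.load('pics/'+fn+'.npz'); K=c['K'];k1=float(c['k1']);T=c['T']
    q=T[:3,:3].T@(np.array(p)-T[:3,3]); s=q[:2]/q[2]; s=s*(1+k1*(s@s)); return np.array([K[0,0]*s[0]+K[0,2],K[1,1]*s[1]+K[1,2]]).round(1)
E
python3 - <<'E'
from h import *
a=shot('top','top0.png');b=shot('side','side0.png')
print(arm.get_calibration('top')['cam_to_world'],arm.get_calibration('side')['cam_to_world'],arm.grip_depth,arm.current_t(),arm.current_tool_rot())
E
```

```text
pics
[[-0.01271874 -0.99687307  0.07798918  0.41145608]
 [-0.99985756  0.0118138  -0.01205385 -0.05444905]
 [ 0.01109481 -0.07813138 -0.99688133  1.5400046 ]
 [ 0.          0.          0.          1.        ]] [[ 0.93058524 -0.23566492  0.28013061  0.03388801]
 [-0.36568698 -0.63367511  0.68171026 -1.20244131]
 [ 0.0168566  -0.73682962 -0.6758683   1.20173827]
 [ 0.          0.          0.          1.        ]] 0.0188 0.1 [[-9.02718449e-01  4.30231423e-01 -5.70410983e-04]
 [ 4.30231790e-01  9.02717932e-01 -9.70742805e-04]
 [ 9.72761648e-05 -1.12171638e-03 -9.99999366e-01]]
```

View pics/top0.png

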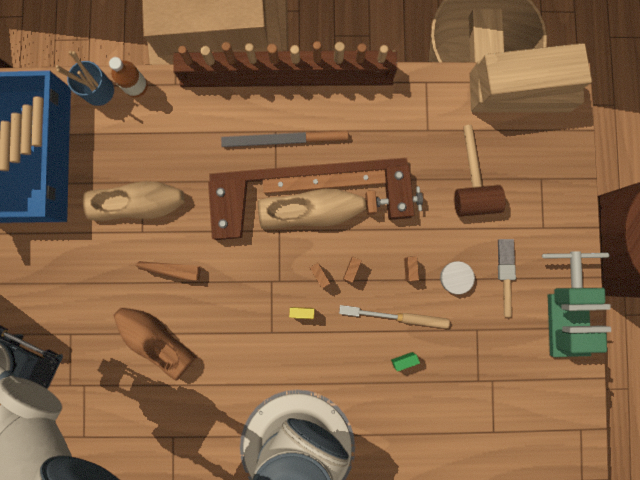

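View pics/side0.png

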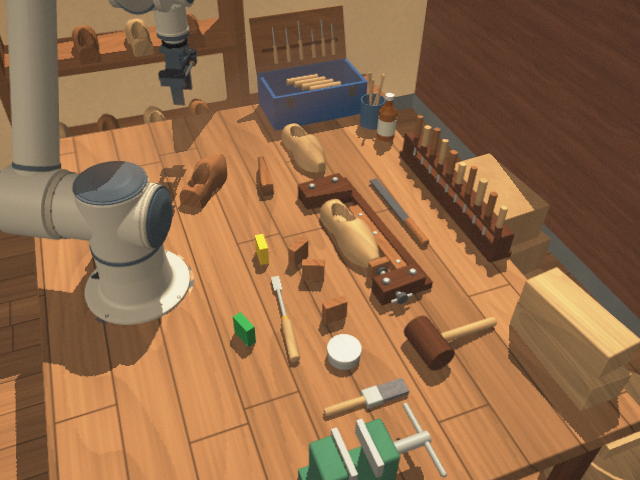

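Top: frame with the clog at (315,210), heel to the left, cheek around (228,208), toe pad (372,202). Blocks are at (319,277), (353,270) and (412,270), and the wedge is at (170,270) with its tip to the left. I'll enlarge two crops.

Run:
```python
from h import *
im=cv2.imread('pics/top0.png')
a=cv2.resize(im[150:250,200:400],None,fx=4,fy=3*4/3,interpolation=cv2.INTER_CUBIC)[:400]
cv2.imwrite('pics/c1.png',a)
b=cv2.resize(im[245:305,305:425],None,fx=5,fy=5,interpolation=cv2.INTER_CUBIC)
c=cv2.resize(im[250:295,130:210],None,fx=6,fy=6,interpolation=cv2.INTER_CUBIC)
o=np.zeros((600,620,3),np.uint8);o[:300,:600]=b;o[310:580,:480]=c
cv2.imwrite('pics/c2.png',o)
```

```text
(no output)
```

View pics/c1.png

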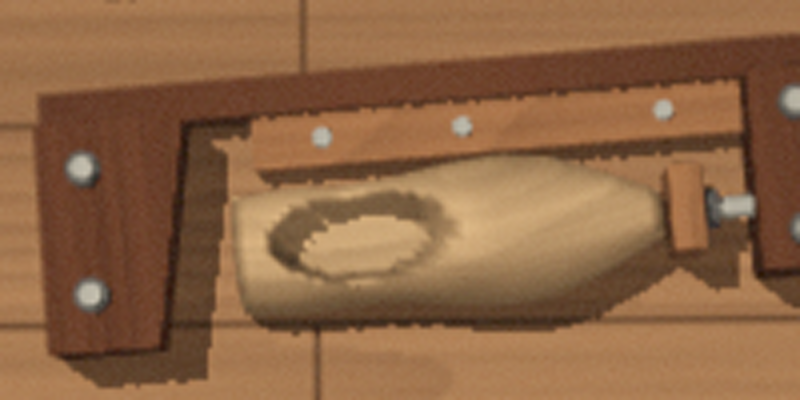

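View pics/c2.png

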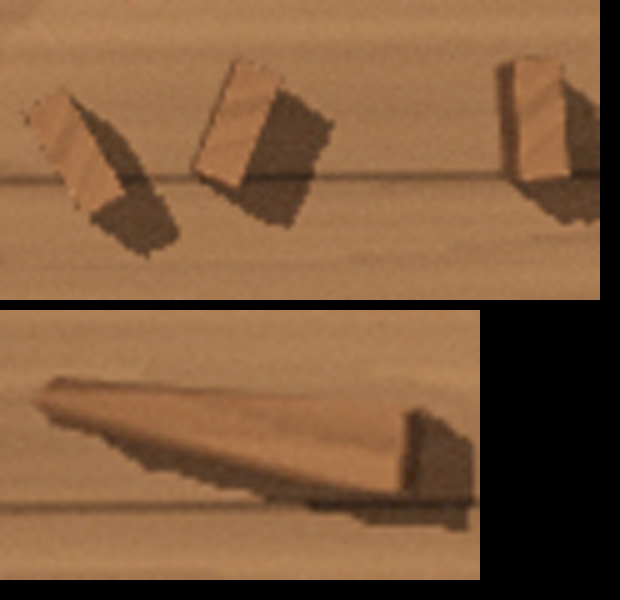

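Heel: cheek face edge runs from (165,348) to (183,122) in c1, with the heel at about (240,255) and the pad face at about (668,205). The block tops and the wedge outline are clear in c2. Next I'll turn these into positions.

Run:
```python
from h import *
P=lambda u,v,z:px('top0.png',u,v,z)
c1=lambda u,v,z:P(200+u/4,150+v/4,z)
f=c1(165,348,.05);b=c1(183,122,.05);print('cheek f,b',f,b,np.linalg.norm(f-b))
d=b-f;ang=np.degrees(np.arctan2(d[1],d[0]));print('face dir deg',ang,'frame yaw',ang+np.degrees(np.arctan(1/6)))
# rail far edge & toe pad
for n,u,v,z in [('railL',38,97,.05),('ledgeL',258,170,.02),('ledgeR',742,133,.02),('padB',667,165,.055),('padF',674,250,.055),('heelB',233,200,.06),('heelF',247,312,.06),('cheekouterF',50,353,.05),('toecheekF',757,272,.055)]: print(n,c1(u,v,z))
for n,q in dict(A=[(25,112),(66,90),(125,190),(92,214)],B=[(238,60),(284,80),(240,188),(194,170)],C=[(512,62),(558,58),(569,178),(518,181)]).items():
    p=np.array([P(305+u/5,245+v/5,.062) for u,v in q]);l=(p[0]+p[1]-p[2]-p[3])/2;print(n,p.mean(0),'yaw of long',np.degrees(np.arctan2(l[1],l[0])),np.linalg.norm(l),np.linalg.norm(p[0]-p[1]))
for n,u,v in [('buttU',408,400),('buttD',400,492),('tipL',38,402),('tipU',57,382)]: print(n,P(130+u/6,250+(v-310)/6,.045))
for n,u,v in [('tin',458,278),('yellow',302,313),('gouge',345,311),('clog2heel',85,203),('clog2 toe',183,198),('fin',115,312),('fin2',185,375)]:print(n,P(u,v,.03))
```

```text
cheek f,b [0.5321 0.1326 0.05  ] [0.6745 0.1211 0.05  ] 0.14286360628235587
face dir deg -4.617096971707572 frame yaw 4.845225236318044
railL [0.6916 0.2125 0.05  ]
ledgeL [0.6481 0.0766 0.02  ]
ledgeR [ 0.6687 -0.2341  0.02  ]
padB [ 0.643  -0.1824  0.055 ]
padF [ 0.5893 -0.1858  0.055 ]
heelB [0.6232 0.0888 0.06  ]
heelF [0.5531 0.0804 0.06  ]
cheekouterF [0.5298 0.2044 0.05  ]
toecheekF [ 0.5749 -0.2375  0.055 ]
A [ 0.434175 -0.0636    0.062   ] yaw of long 31.27418603834938 0.05855905139259006 0.022989562849258356
B [ 0.446475 -0.14375   0.062   ] yaw of long -22.919859991685822 0.058031564686815064 0.024704048251248202
C [ 0.4469   -0.292475  0.062   ] yaw of long 2.7608556536014817 0.059168678369556374 0.02296301373948983
buttU [0.4637 0.2415 0.045 ]
buttD [0.4255 0.2447 0.045 ]
tipL [0.4645 0.3965 0.045 ]
tipU [0.4728 0.3885 0.045 ]
tin [ 0.4232 -0.4119  0.03  ]
yellow [ 0.3409 -0.0166  0.03  ]
gouge [ 0.3444 -0.1244  0.03  ]
clog2heel [0.6256 0.5355 0.03  ]
clog2 toe [0.635  0.2834 0.03  ]
fin [0.3482 0.4542 0.03  ]
fin2 [0.1901 0.277  0.03  ]
```

```bash
cat >> h.py <<'E'
TH=np.radians(4.0); O=np.array([.592,.1368]) # heel cheek frame
def W(x,y): c,s=np.cos(TH),np.sin(TH); return O+np.array([c*x-s*y,s*x+c*y])
def L(p): c,s=np.cos(TH),np.sin(TH); d=np.array(p[:2])-O; return np.array([c*d[0]+s*d[1],-s*d[0]+c*d[1]]).round(4)
def R(jaw): # tool down, jaw (tool y) yaw in degrees, choose half turn by smaller joint-6 angle
    best=None
    for j in (jaw,jaw+180):
        a=np.radians(j); y=np.array([np.cos(a),np.sin(a),0]); z=np.array([0,0,-1.]); M=np.c_[np.cross(y,z),y,z]
        q=arm.solve_ik([.5,.05,.2],M)
        if q is not None and (best is None or abs(q[5])<best[0]): best=(abs(q[5]),M)
    return best[1]
E
python3 - <<'E'
from h import *
arm.move_to([.46,.03,.33],R(4)); print(arm.current_joint_positions(),arm.current_t())
shot('wrist','w1.png')
E
```

```text
[-3.62796821e+00  8.69141367e+00  8.83337380e+01  1.07256501e-02
  8.29887070e+01 -7.69773332e+00] 2.1833
```

View pics/w1.png

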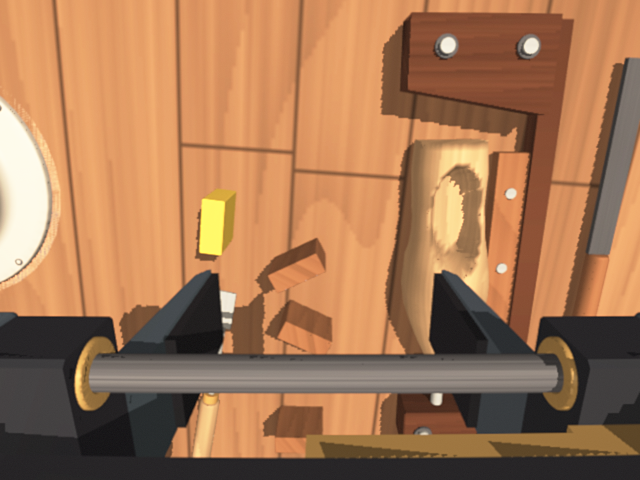

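The picture shows the cheek's lower face edge running (403,92) to (543,114), the heel at about row 141 and block A around (298,265). One enlarged crop next.

Run:
```python
from h import *
im=cv2.imread('pics/w1.png')
a=cv2.resize(im[60:180,380:570],None,fx=4,fy=4,interpolation=cv2.INTER_CUBIC)
print(a.shape)
b=cv2.resize(im[230:300,250:340],None,fx=5,fy=5,interpolation=cv2.INTER_CUBIC)[:,:]
o=np.zeros((600,800,3),np.uint8);o[:360,:760]=a[:360];o[360:600,:450]=b[:240]
o[:480,:760]=a; cv2.imwrite('pics/c3.png',o[:480])
cv2.imwrite('pics/c4.png',np.hstack([cv2.resize(a,(500,316)),np.vstack([cv2.resize(b,(300,233)),np.zeros((83,300,3),np.uint8)])]))
c=np.load('pics/w1.png.npz');print(c['T'])
print('block A expected px', [proj('w1.png',[.434175,-.0636,z]) for z in (0,.062)])
cv2.imwrite('pics/c5.png',np.hstack([cv2.resize(im[60:180,395:555],(520,390)),cv2.resize(im[230:300,260:335],(280,261))[:261] if 0 else np.vstack([cv2.resize(im[230:300,260:330],(280,280)),np.zeros((110,280,3),np.uint8)])]))
```

```text
(480, 760, 3)
[[ 9.97597334e-01  6.64570850e-02  1.95707845e-02  4.55819228e-01]
 [ 6.92757464e-02 -9.54245583e-01 -2.90888704e-01  1.11456339e-01]
 [-6.56280667e-04  2.91545576e-01 -9.56556714e-01  5.01286942e-01]
 [ 0.00000000e+00  0.00000000e+00  0.00000000e+00  1.00000000e+00]]
block A expected px [array([298.7, 255.2]), array([295.3, 273.8])]
```

View pics/c5.png

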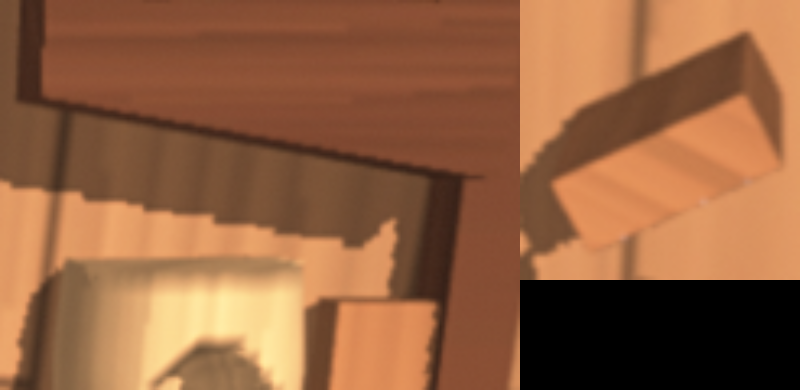

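Run:
```python
from h import *
P=lambda u,v,z:px('w1.png',395+u/3.25,60+v/3.25,z)
for n,u,v,z in [('cf',42,97,.05),('cf0',18,101,0),('cb',440,169,.05),('heelF',65,263,.06),('heelB',300,260,.06),('heelFmid',65,263,.055),('ledgeN',335,300,.02),('ledgeF',432,300,.02)]:
    p=P(u,v,z);print(n,p,L(p))
q=np.array([px('w1.png',260+(u-520)/4,230+v/4,.062) for u,v in [(552,182),(592,250),(780,162),(745,93)]])
l=(q[2]+q[3]-q[0]-q[1])/2;print('A',q.mean(0),np.degrees(np.arctan2(l[1],l[0])),np.linalg.norm(l))
```

```text
cf [0.5356 0.1348 0.05  ] [-0.0564  0.0019]
cf0 [0.5364 0.1355 0.    ] [-0.0556  0.0026]
cb [0.662 0.123 0.05 ] [ 0.0689 -0.0186]
heelF [0.5468 0.0864 0.06  ] [-0.0486 -0.0471]
heelB [0.6193 0.0926 0.06  ] [ 0.0242 -0.046 ]
heelFmid [0.5478 0.0861 0.055 ] [-0.0476 -0.0475]
ledgeN [0.6484 0.0786 0.02  ] [ 0.0522 -0.062 ]
ledgeF [0.6817 0.0811 0.02  ] [ 0.0856 -0.0618]
A [ 0.4356 -0.0627  0.062 ] 30.242354386496174 0.058571409407662305
```

```bash
sed -i 's/O=np.array(\[.592,.1368\])/O=np.array([.594,.1385])/' h.py
python3 - <<'E'
from h import *
a=np.radians(30.8); n=np.array([-np.sin(a),np.cos(a)])
p=np.array([.435,-.063])+.006*n
M=R(30.8); print(arm.current_width())
arm.move_to([*p,.12],M); print(arm.current_joint_positions()[5].round(1))
arm.move_l([*p,.046],feed=.12); print(arm.grip(.05)); print('w',arm.current_width(),arm.current_force().round(1))
arm.move_l([*p,.17],feed=.2)
M=R(4)
t=W(-.020,-.049+.012+.004+.006)
arm.move_to([*t,.15],M); print(arm.current_joint_positions()[5].round(1))
f0=np.array(arm.current_force());print('f0',f0.round(1))
arm.move_l([*t,.085],feed=.15)
for z in (.072,.064,.058,.053):
    arm.move_l([*t,z],feed=.06); f=arm.current_force()-f0; print(z,f.round(1))
    if abs(f).max()>8: break
shot('wrist','w2.png'); print(arm.current_t())
E
```

```text
0.09136873124274117
-46.2
False
w 0.05963087854802751 [-0.9  0.6  7.2]
0.9
f0 [-0.5 -0.1 -0.9]
0.072 [ 0.7  0.4 -0.6]
0.064 [0.8 0.4 0.9]
0.058 [-0.3  0.1  0.1]
0.053 [ 0.9  0.1 -0.2]
7.9417
```

View pics/w2.png

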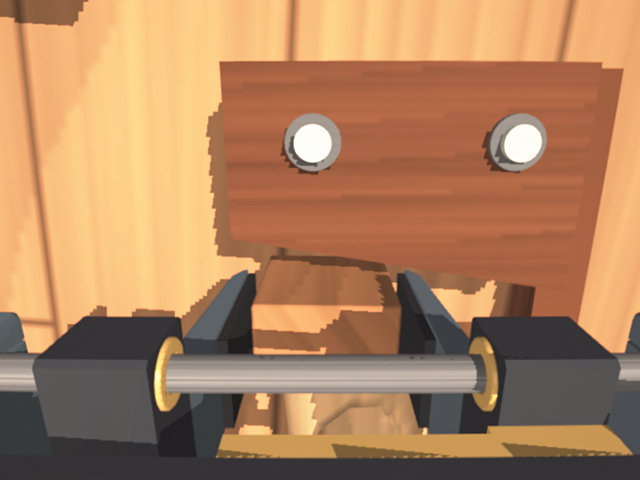

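The block is held in the gap, square, with its top at about rows 258–310 between the fingers and clear of the cheek. Next I press it to the heel, lower it, and push until the toe bears.

Run:
```python
from h import *
yh=W(0,1)-O
f0=np.array(arm.current_force()); p=np.array(arm.current_ee_pos())
def rel(): return arm.current_force()-f0
d=0
def step(dd,z):
    global d
    d+=dd; arm.move_l([*(p[:2]-yh*d),z],feed=.03); f=rel(); return f
for i in range(3): f=step(.001,.053)
print('pre',d,f.round(1))
for z in (.050,.0475,.0465):
    f=step(0,z)
print('low',f.round(1))
for i in range(12):
    f=step(.001,.0465); fy=f[:2]@yh; print(round(d,4),round(fy,1),L(arm.current_ee_pos()))
    if fy>9: break
print(arm.current_t(),rel().round(1))
```

```text
pre 0.003 [ 1.2  0.3 -0.9]
low [1.3 0.9 0.2]
0.004 0.9 [-0.0201 -0.031 ]
0.005 0.6 [-0.0201 -0.0321]
0.006 1.3 [-0.0201 -0.0331]
0.007 1.7 [-0.0201 -0.0341]
0.008 7.1 [-0.02   -0.0345]
0.009 15.4 [-0.0199 -0.0347]
10.9417 [ 1.9 15.6 -0.3]
```

```bash
cat >> h.py <<'E'
def Rj(j):
    a=np.radians(j); y=np.array([np.cos(a),np.sin(a),0]); z=np.array([0,0,-1.]); return np.c_[np.cross(y,z),y,z]
E
python3 - <<'E'
from h import *
yh=W(0,1)-O
arm.grip(.074); p=np.array(arm.current_ee_pos()); print(arm.current_width(),L(p),arm.current_force().round(1))
arm.sleep(.3)
arm.move_l([*p[:2],.13],feed=.2)
arm.move_to([.446,.24,.2],Rj(-4)); print(arm.current_joint_positions()[5].round(1))
shot('wrist','w3.png'); shot('top','top1.png'); print(arm.current_t())
im=cv2.imread('pics/w3.png'); t=cv2.imread('pics/top1.png')
cv2.imwrite('pics/c6.png',np.hstack([cv2.resize(im,(533,400)),np.vstack([cv2.resize(t[175:245,225:275],(257,360)),np.zeros((40,257,3),np.uint8)])]))
E
```

```text
0.07418970314888688 [-0.0202 -0.0351] [-0.6 11.8 -0.5]
25.4
13.1667
```

View pics/c6.png

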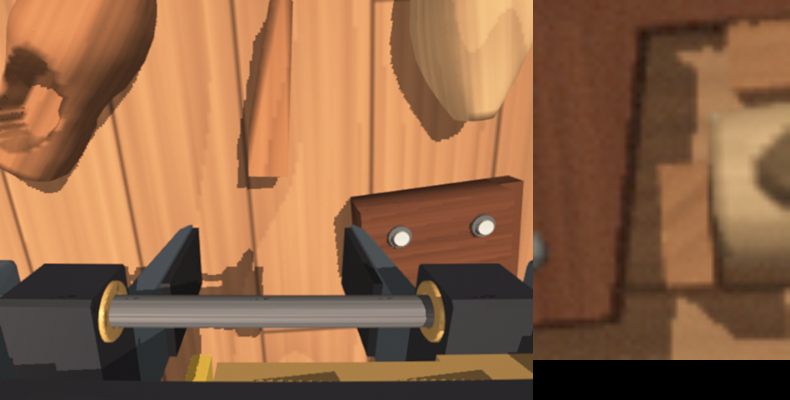

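The wedge butt edge is at (249,177)–(289,178) in the view, with its straight face to the right. The block sits square against the heel. Now for the wedge pose.

Run:
```python
from h import *
s=640/533
P=lambda u,v:px('w3.png',u*s,v*s,.045)
a,b,c=P(249,177),P(289,178),P(293,3);print(a,b,c,np.linalg.norm(a-b))
d=c-b;yw=np.degrees(np.arctan2(d[1],d[0]));e=b-a;print(yw,np.degrees(np.arctan2(e[1],e[0]))+90)
u=np.array([np.cos(np.radians(yw)),np.sin(np.radians(yw))]);print('butt centre',(a+b)[:2]/2+u*.022, b[:2]+u*.022+.018*np.array([-u[1],u[0]]))
```

```text
[0.4273 0.2444 0.045 ] [0.4644 0.2408 0.045 ] [0.4761 0.3876 0.045 ] 0.03727425384900411
85.44314305904668 84.45765346237489
butt centre [0.44759786 0.26453046] [0.44820476 0.26416053]
```

Run:
```python
from h import *
M=Rj(-4.7); p=[.448,.2645]
arm.move_to([*p,.08],M) if 0 else None
arm.grip(.091)
arm.move_to([*p,.075],M); arm.move_l([*p,.006],feed=.12)
arm.grip(.03); print('w',arm.current_width(),arm.current_ee_pos().round(4))
arm.move_l([*p,.14],feed=.25)
M=Rj(-86); t=W(-.205,-.008)
print(arm.solve_ik([*t,.12],M))
arm.move_to([*t,.10],M)
f0=np.array(arm.current_force())
arm.move_l([*t,.02],feed=.15); arm.move_l([*t,.0065],feed=.04); print((arm.current_force()-f0).round(1))
shot('wrist','w4.png'); print(arm.current_t())
```

```text
w 0.03629720913566047 [0.4479 0.2645 0.0059]
[ 8.17121712e+00  1.94647987e+01  1.13037129e+02 -2.54444375e-14
  4.74980721e+01  9.41712171e+01]
[-0.7 -0.9 -0.1]
18.8083
```

View pics/w4.png

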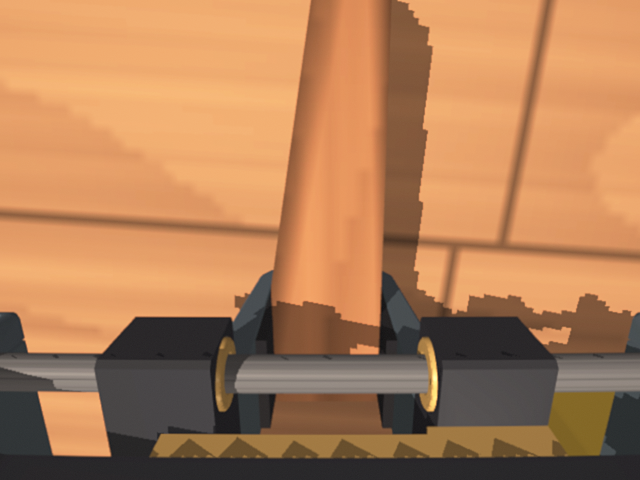

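The wedge is held square: straight face at column ~385 on the block side, taper on the cheek side. Sliding in with force monitoring.

```bash
cat > push.py <<'E'
from h import *
import sys
xh=W(1,0)-O; yh=W(0,1)-O
def fl(f0):
    f=arm.current_force()-f0; return np.array([f[:2]@xh,f[:2]@yh,f[2]]).round(1)
E
python3 - <<'E'
from push import *
f0=np.array(arm.current_force()); np.save('f0.npy',f0)
z=arm.current_ee_pos()[2]-.0003
x=-.205;y=-.008
for xx in list(np.arange(-.195,-.155,.01))+list(np.arange(-.157,-.110,.003)):
    arm.move_l([*W(xx,y),z],feed=.08 if xx<-.157 else .04); f=fl(f0)
    print(round(xx,3),f,L(arm.current_ee_pos()))
    if f[0]<-10 or abs(f[1])>10: break
print(arm.current_t(),arm.current_width())
E
```

```text
-0.195 [0.4 0.4 0.1] [-0.1945 -0.008 ]
-0.185 [-0.3  0.6  0.5] [-0.1848 -0.008 ]
-0.175 [1.2 0.7 0.8] [-0.1748 -0.008 ]
-0.165 [0.8 0.9 0.2] [-0.1649 -0.008 ]
-0.155 [ 0.3  0.5 -0.1] [-0.1548 -0.008 ]
-0.157 [0.9 0.6 0.6] [-0.1574 -0.008 ]
-0.154 [ 0.  -0.6 -0.5] [-0.1536 -0.008 ]
-0.151 [0.5 0.3 1. ] [-0.1507 -0.008 ]
-0.148 [0.6 0.1 0.3] [-0.1477 -0.008 ]
-0.145 [-0.1  0.7 -0.5] [-0.1448 -0.008 ]
-0.142 [ 1.2  0.9 -0.2] [-0.1418 -0.008 ]
-0.139 [1.  0.5 1. ] [-0.1387 -0.008 ]
-0.136 [ 1.  -0.4  0.1] [-0.1357 -0.008 ]
-0.133 [0.7 0.6 0.7] [-0.1328 -0.008 ]
-0.13 [0.9 1.3 0.2] [-0.1298 -0.008 ]
-0.127 [-0.5 -4.5 -1.3] [-0.1273 -0.0082]
-0.124 [-5.2 -8.7  2. ] [-0.1252 -0.0085]
-0.121 [ -8.  -11.4   5.2] [-0.1231 -0.0087]
23.5583 0.03600672307683712
```

Run:
```python
from push import *
f0=np.load('f0.npy'); z=arm.current_ee_pos()[2]
p=L(arm.current_ee_pos()); x,y=p
for i in range(30):
    f=fl(f0)
    if f[0]<-26: break
    if f[1]<-3: y-=.0006
    elif f[1]>3: y+=.0006
    if f[0]>-18 or abs(f[1])<=3: x+=.0015
    try: arm.move_l([*W(x,y),z],feed=.02)
    except Exception as e: print(e); break
    print((x*1e3).round(1),(y*1e3).round(1),fl(f0),L(arm.current_ee_pos()))
print(arm.current_t(),arm.current_width())
```

```text
-121.6 -9.3 [ 0.4  0.5 -0.1] [-0.1214 -0.0093]
-120.1 -9.3 [-2.2 -2.1  5.3] [-0.1202 -0.0093]
-118.6 -9.3 [-6.4 -4.4  9.8] [-0.1196 -0.0094]
-117.1 -9.9 [-4.   0.   7.8] [-0.1174 -0.0099]
-115.6 -9.9 [-10.2  -1.1  13.2] [-0.1172 -0.0099]
-114.1 -9.9 [-16.2  -0.5  17.8] [-0.117 -0.01 ]
-112.6 -9.9 [-20.3  -1.9  19.7] [-0.1166 -0.01  ]
-111.1 -9.9 [-23.9  -1.9  21.5] [-0.1162 -0.01  ]
-109.6 -9.9 [-27.   -1.5  19.8] [-0.1156 -0.0101]
25.8083 0.03635829761305814
```

Run:
```python
from push import *
f0=np.load('f0.npy'); print(fl(f0),arm.current_ee_pos().round(4),arm.current_torque().round(2))
a=shot('wrist','w5.png');b=shot('side','side5.png');shot('top','top5.png');t=cv2.imread('pics/top5.png')
a=cv2.resize(cv2.imread('pics/w5.png'),(440,330));b=cv2.resize(cv2.imread('pics/side5.png')[150:310,260:440],(360,320))
t=cv2.resize(t[160:250,200:400],(560,252))
o=np.zeros((590,800,3),np.uint8);o[:330,:440]=a;o[:320,440:]=b;o[335:587,:560]=t;cv2.imwrite('pics/c7.png',o)
```

```text
[-27.   -1.5  19.8] [0.4793 0.1204 0.0053] [-0.64  4.7   0.21]
```

View pics/c7.png

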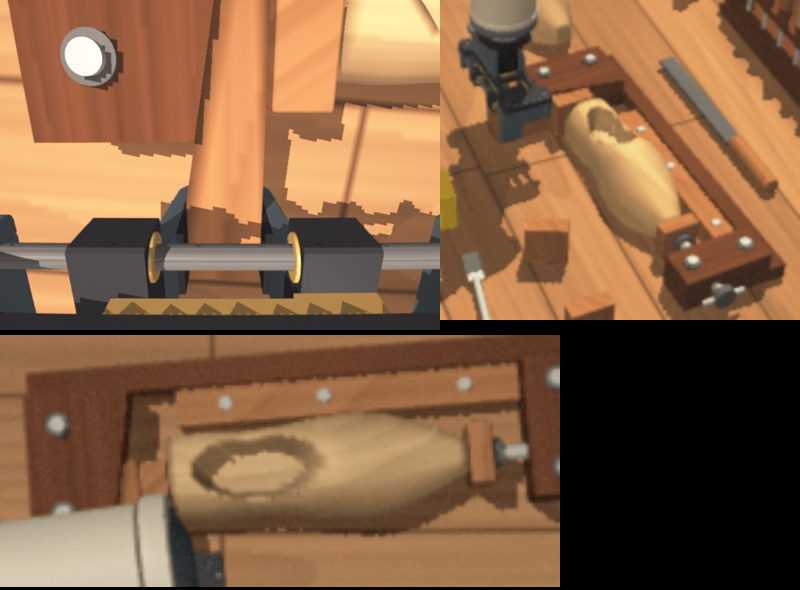

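The block stands flat on the heel, the wedge is between block and cheek, and the toe meets the pad. I'll ease the downward load, press a little more, and check it holds for a second.

Run:
```python
from push import *
f0=np.load('f0.npy'); x,y=-.1096,-.0099; p=arm.current_ee_pos()
for dz,dx in ((.0005,0),(.001,.0015),(.001,.003)):
    arm.move_l([*W(x+dx,y),p[2]+dz],feed=.02); print(fl(f0),L(arm.current_ee_pos()),arm.current_ee_pos()[2].round(4))
for i in range(3): arm.sleep(.5); print(fl(f0),L(arm.current_ee_pos()),arm.current_dq().round(3).max())
print(arm.current_t(),arm.current_width())
```

```text
[-27.6  -2.4  23.2] [-0.1156 -0.0101] 0.0053
[-29.4  -1.7  16. ] [-0.1152 -0.0101] 0.0053
[-32.   -0.5  14.3] [-0.1143 -0.0101] 0.0051
[-30.5  -1.7  13.7] [-0.1143 -0.0101] 0.04
[-31.4  -1.4  13.8] [-0.1144 -0.0102] 0.058
[-30.9  -2.7  14. ] [-0.1143 -0.0101] 0.1
28.2083 0.036154890358571945
```

Run:
```python
from push import *
f0=np.load('f0.npy'); print(fl(f0),arm.current_t()); arm.sign_off()
```

```text
[-30.9  -2.7  14. ] 28.2083
the job is handed in; nothing more can be done
```

The clog is wedged fast against the toe stop, and I handed the job in at 28.2 s with the gripper still holding and pressing the wedge. No verdict was reported, so the results below are my own readings.

**What I did:** The blank in the frame is the longer one, about 49 mm short of the cheek's front edge at first. That gap takes one packing block. I stood the block on edge in the gap, pressed until I felt about 15 N with the clog against the toe stop, and released it. I then gripped the wedge by its butt, slid it in thin end first along the cheek, and pushed until the row went tight.

**Last checks:**
- **Push:** the wedge resisted with a steady 31 N over 1.5 s. The sideways force was only about 2 N, which means the cheek and the block are both pressing on it.
- **Depth:** the wedge tip is about 75 mm past the cheek's front edge.
- **Pictures, taken just before the last small push:** they showed the block square on the heel and the toe on its pad.

**What disagreed:**
- **Fingers on the heel:** about 12 N remained on the arm after I released the block. The finger edges probably touched the heel along with the block or before it. The wedge closed any small gap left behind the block.
- **Wedge depth:** the wedge went in 10 to 20 mm further than I had worked out. A 2 to 3 mm error in my measured positions, or a little slip in the grip, would explain it.
- **Downward load:** about 14 N of downward load on the bench remained while pushing.
- **Not measured:** I could not measure the block-to-heel and clog-to-toe forces directly. I inferred them from the force balance.

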